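# Set a brass plaque blank out over the filings tray

### The job

The loose brass plate on the wooden ledge is to have its end filed: push it flat against the low fence along the back of the ledge, and along the fence until about a third of its length hangs out past the end of the ledge where the open filings tray stands. Only push it with the fingertips, do not pick it up or tip it, and leave the other things on the ledge and the bench where they are.

Things in the scene. Friction and masses are not known exactly. Their poses are not given: they have to be found in the camera images.
- ledge: Fixed wooden ledge on the bench, 300 mm long (its y axis), top surface 50 mm above the bench. Origin: on the bench, level with the middle of its length; x points from its front (robot side) to the back fence. Along x the top runs from -100 mm (front edge) to +70 mm, where the fence's front face stands; the fence is 12 mm thick, as long as the ledge, and rises 14 mm above the top. The ends lie at y = -150 and +150 mm and are open: nothing on the top stops the plate there
- plate: Loose flat brass plate 130 mm long (its y axis), 80 mm wide (its x axis), 6 mm thick, about 0.45 kg, lying on the ledge's top some way in front of the fence and up to about 11 degrees askew. Origin: centre of its underside. Its x axis points roughly towards the fence. It slides with ordinary friction and stays where it is left
- tray: Fixed open aluminium filings tray, 100 x 90 mm, 25 mm tall, on the bench just beyond one end of the ledge (either one): it marks the end to use. Origin: centre of its underside, 215 mm from the middle of the ledge along the ledge's y axis
- anvil: Fixed small steel anvil, foot 90 x 70 mm, 85 mm tall, with a horn towards the far side, on the bench just beyond the other end of the ledge. Origin: centre of its underside, 215 mm from the middle of the ledge along its y axis; the nearest part of it is its foot, 30 mm from the ledge's end
- jar: small amber glass jar with black cap, 28 mm across, 36 mm tall, standing on the ledge near one end of its front edge. Origin: centre of its underside
- ring_gauge: steel ring, 28 mm across, 16 mm tall, lying on the ledge near the other end of its front edge. Origin: centre of its underside
- hammer: hammer, 220 mm long, lying on the bench on the robot's side of the ledge, to the left. Origin: middle of its underside; x runs along it towards the head
- screwdriver: screwdriver, 160 mm long, lying on the bench on the robot's side of the ledge, to the right. Origin: middle of its underside; x runs along it towards the tip
- mandrel: steel cone upright on a round foot 50 mm across, 100 mm tall, on the bench beyond the ledge. Origin: centre of its underside
- pot: white ceramic bowl, 60 mm across, 50 mm tall, on the bench beyond the ledge. Origin: centre of its underside
- bench_block: square steel block 60 x 60 x 18 mm on the bench beyond the ledge. Origin: centre of its underside
Mind the look-alikes: they are no part of the job. What is meant by the tray is not blue or pink, and is the smaller of those in its own colour.

How it is judged (in metres and radians):
At the end, for the whole second after the job is handed in: The plate lies flat and still on the ledge, 31 to 55 mm of its length past the end of the ledge on the tray's side, its long side along the fence (within 0.05 rad, its centre within 4 mm of where it is when touching the fence) (((y of tray in the frame of ledge above 0 m and y of plate in the frame of ledge between 0.116 and 0.14 m) or (y of tray in the frame of ledge below 0 m and y of plate in the frame of ledge between -0.14 and -0.116 m)) and x of plate in the frame of ledge above 0.026 m and angle between the y axis of plate and the y axis of ledge, either way round below 0.05 rad and z of plate in the frame of ledge between 0.046 and 0.054 m and angle between plate's own z axis and vertical below 0.04 rad and linear speed of plate below 0.01 m/s).
It fails at once if the plate is lifted more than 12 mm off the ledge (z of plate in the frame of ledge above 0.062 m).
It fails at once if the plate is tipped or dropped off the ledge (tilted over 0.15 rad) (angle between plate's own z axis and vertical above 0.15 rad).
It fails at once if another loose thing on the ledge or bench is moved more than 20 mm (distance of any of jar, ring_gauge, hammer, screwdriver, mandrel, pot, bench_block from where it was at the start of the episode above 0.02 m).
It also fails if it takes over 45 s, if anything falls off the work surface, if the arm or the gripper's body presses on something with over 40 N, if the wrist force passes 120 N, or if a joint passes its speed limit or range.

### The arm

A 7-joint arm with a two-finger parallel gripper is mounted at the origin on the work surface. World frame = base frame: x ahead of the robot, y to its left, z up, the work surface at z = 0. Lengths are in mm, angles in rad, forces in N, time in s.
With the tool pointing down it reaches from about 425 to 925 mm from the base axis. Payload 6.8 kg.
Tool frame: the origin (TCP) lies between the finger pads; the fingertips stand manip.tip_reach ahead of it and the grasp point (between the pads) lies 11 mm behind it (manip.tip_reach is the distance from the TCP to the fingertips, in mm); z points along the fingers, y is the line along which they close (so a half turn about z gives the same grasp; the last joint's range is limited). The gripper opens to 85 mm and grips with 20 to 120 N. Pads are 22 mm wide; open, the fingers measure 114 mm over their backs; the gripper's body (76 mm by 85 mm) begins 54 mm behind the grasp point. The pads swing forward as they close: fully open they stand 13 mm farther back than shut.
Start: joints at [-1.441, 0.477, 0.022, 1.555, -0.011, 1.109, -0.083], TCP at [159.001, 656.023, 239.308] pointing down, gripper open.
Joint ranges: [-2.96, 2.96], [-0.34, 2.1], [-1.41, 1.46], [0.24, 2.44], [-1.37, 4.51], [0.17, 1.92], [-2.96, 2.96]. Speed limits (rad/s): [2.39, 2.39, 3.14, 3.14, 3.14, 3.14, 3.14].

### API

Orientations are given as a unit quaternion [x, y, z, w].
In Python, from cell import manip gives the robot as it stands.
- The arm moves only by the tool arm_command, never from a script. Its argument "rows" is a list of rows, each a list of 3 entries, a list of its own where there are three numbers: the shift along the tool's x, y, z scaled (see below), then the turn, a rotation vector about the tool's x, y, z scaled (see below), then the opening, from 0 (shut) to 1 (fully open). A call has 1 to 8 rows; each row is the pose to reach, as a shift and turn from the pose commanded when the call began, along the tool's axes at that moment; what a row does not reach only later rows make up. The controller multiplies each number of a shift by 0.15 m and each number of a turn by 90 degrees. A row lasts 1/8 s, in which the tool goes at most 62.5 mm and 10.7 degrees, less where a joint would pass 70% of its speed; a pose out of reach is approached as far as the arm can. A call with a number of a shift or a turn outside -1 to 1 is refused whole. A call with a gripper value outside its range is refused whole. The fingers move at their own pace and stop on an object; the grip force is fixed at half the most. Time passes only in rows, so rows that repeat a pose let the fingers close. It gives the time, the measured TCP pose, the force, the opening and the grip force at its end, in the units of the state.
- manip.observe(): the state, without advancing time (a new reading comes with each control period).
- manip.snapshot(name): name is "scene" or "side" or "wrist"; returns a dict with "img" (420x560x3 uint8, blue, green, red), "z_map" (420x560 float32, mm along the optical axis (not along the pixel's ray), 0 where there is no reading), "K" (3x3 intrinsics, pixels), "xyz" and "orientation" of the camera in the world. Camera axes: x right, y down, z forward; pixel columns grow to the right and rows downward; lengths in mm; the calibration is good to about 2 mm. A picture is of the moment at which its call begins.
- manip.sign_off(): hands the job in; it is judged then, once.
The state is a dict: "clock": time; "joints": joint angles; "qd": joint speeds; "effort": joint torques, N m; "tcp_pos": TCP position; "tool_rot": TCP orientation; "contact_force": force on the tool from outside, world axes, zero at the start; "torque": the same for the moment, N m; "opening": finger opening in mm; "finger_force": force on a finger pad.
Only numpy, scipy, OpenCV 4.12 (cv2) and the standard library are available. Lean on these libraries where they do the work, as an engineer would, in place of code of your own. Each camera call takes 0.05 s, during which the arm holds its last target. There are 200 camera calls.

## Working session

There is one attempt and no reset: what is moved stays moved. The work goes in short steps, Python scripts to look and compute and a tool call to move; the robot and the scene stay as the last step left them, time stands still between calls to the robot, and variables do not carry over. Pictures are saved under pics/ and viewed, at most 10 in all, crops included, and the job is handed in when it is done.

Besides the shell and the picture viewer there is one more tool, called after "Call:" as a command line: name --argument value ..., lists and objects as JSON in quotes. arm_command: Moves the arm, as the interface text tells. Its arguments: {"type":"object","properties":{"rows":{"type":"array","items":{"type":"array"}}},"required":["rows"]}

```bash
mkdir -p pics; cat > h.py <<'E'
import numpy as np, cv2
from scipy.spatial.transform import Rotation as R
from cell import manip
def snap(n,f=None):
    s=manip.snapshot(n)
    if f: cv2.imwrite('pics/'+f,s['img'])
    return s
def cloud(s):
    K=np.array(s['K']);z=s['z_map'];v,u=np.indices(z.shape)
    p=np.stack([(u-K[0,2])/K[0,0]*z,(v-K[1,2])/K[1,1]*z,z],-1)
    return R.from_quat(s['orientation']).apply(p.reshape(-1,3)).reshape(p.shape)+np.array(s['xyz'])
def ray(s,uv,h):
    K=np.array(s['K']);uv=np.atleast_2d(uv).astype(float)
    d=np.c_[(uv[:,0]-K[0,2])/K[0,0],(uv[:,1]-K[1,2])/K[1,1],np.ones(len(uv))]
    d=R.from_quat(s['orientation']).apply(d);c=np.array(s['xyz'])
    return c+d*((h-c[2])/d[:,2])[:,None]
E
python3 - <<'E'
from h import *
a=snap('scene','a.png');b=snap('side','b.png')
for s in(a,b):print(s['xyz'],R.from_quat(s['orientation']).as_matrix().round(2).tolist(),s['K'])
print(manip.observe(),manip.tip_reach)
np.savez('a.npz',**a);np.savez('b.npz',**b)
cv2.imwrite('pics/ab.png',cv2.resize(np.hstack([a['img'],b['img']]),(800,300)))
E
```

```text
[1028.44042598  490.65500415 1210.44887184] [[-0.76, 0.54, -0.36], [0.64, 0.65, -0.4], [0.02, -0.54, -0.84]] [[458.11704261   0.         272.98333686]
 [  0.         458.11704261 213.77300632]
 [  0.           0.           1.        ]]
[-344.92543066 -409.55562815  987.40678318] [[0.35, -0.66, 0.66], [-0.94, -0.24, 0.25], [-0.01, -0.71, -0.7]] [[522.18434787   0.         278.03593735]
 [  0.         522.18434787 198.43152766]
 [  0.           0.           1.        ]]
{'clock': 0.1, 'joints': array([-1.44110006,  0.47772527,  0.02231982,  1.55630881, -0.01149089,
        1.10929383, -0.08310491]), 'qd': array([-8.86522314e-04,  2.28986524e-04,  5.27483048e-05, -4.01063352e-03,
        1.00670177e-03, -6.39871483e-04, -6.77884219e-04]), 'effort': array([ 4.61871896e-03, -5.97767401e+01,  1.61400229e+00, -2.81961107e+01,
        1.28596101e-02,  5.05959353e-03,  2.44102262e-05]), 'tcp_pos': array([158.88319174, 655.52214151, 238.43571158]), 'tool_rot': array([ 1.18598335e-01,  9.92941987e-01, -8.02775072e-04, -3.84299084e-05]), 'contact_force': array([ 0.26133029, -0.13869066, -0.13599607]), 'torque': array([ 0.01881672,  0.01903088, -0.00510764]), 'finger_force': 0.0, 'opening': 85.32604401501499} 8.0
```

View pics/a.png

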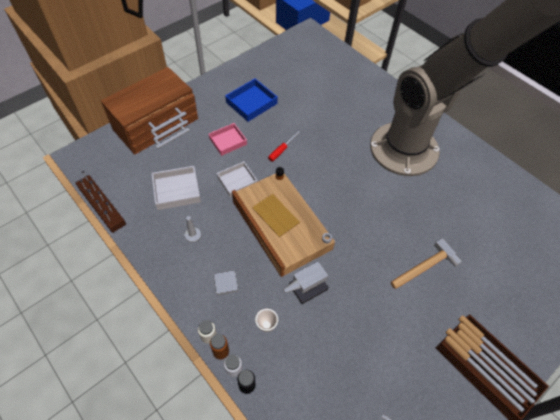

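View pics/b.png

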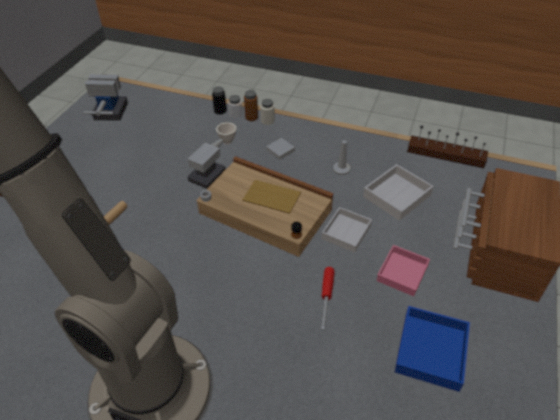

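Scene view: the tray candidates are small aluminium at (237,178), large light grey at (176,187), pink at (228,139) and blue at (251,99). The small aluminium one, next to the ledge end, fits the description. The anvil is at the other end (310,280). The plate is at (277,215), the jar at (280,174) and the ring at (327,238).

```bash
cat >> h.py <<'E'
def rect(pts):
    (c,wh,an)=cv2.minAreaRect(pts[:,:2].astype(np.float32)); b=cv2.boxPoints((c,wh,an))
    return np.array(c),wh,b
def brass(s):
    h=cv2.cvtColor(s['img'],cv2.COLOR_BGR2HSV)
    m=cv2.inRange(h,(20,120,60),(32,255,255))
    n,l,st,ce=cv2.connectedComponentsWithStats(m)
    return m,l,st,ce
E
python3 - <<'E'
from h import *
for n in 'ab':
    s=dict(np.load(n+'.npz'));P=cloud(s)
    hsv=cv2.cvtColor(s['img'],cv2.COLOR_BGR2HSV)
    for uv in ([(277,215),(265,240),(247,200),(237,178),(300,245)] if n=='a' else [(272,195),(230,200),(310,210),(347,228),(250,225)]):print(uv,hsv[uv[1],uv[0]],P[uv[1],uv[0]].round())
    c=(277,215) if n=='a' else (272,195)
    # ledge top by height
    roi=np.zeros(P.shape[:2],bool);roi[c[1]-90:c[1]+90,c[0]-90:c[0]+90]=1
    for nm,lo,hi in(('top',44,60),('fence',60.5,68)):
        m=((P[...,2]>lo)&(P[...,2]<hi)&roi).astype(np.uint8)
        m=cv2.morphologyEx(m,cv2.MORPH_OPEN,np.ones((2,2)))
        k,l,st,ce=cv2.connectedComponentsWithStats(m); i=1+np.argmax(st[1:,4])
        cc,wh,b=rect(P[l==i]);print(nm,st[i,4],np.median(P[l==i][:,2]),cc,wh,b.round().tolist())
    m,l,st,ce=brass(s);i=l[c[1],c[0]];print('plate',i,st[i] if i else '')
    if i:
        ct=max(cv2.findContours((l==i).astype(np.uint8),0,1)[0],key=len)[:,0]
        cc,wh,b=rect(ray(s,ct,56));print(cc,wh,b.round().tolist())
cv2.imwrite('pics/c.png',cv2.resize(np.load('a.npz')['img'][130:310,170:350],(600,600),interpolation=2))
E
```

```text
(277, 215) [ 19 164 162] [538. -46.  60.]
(265, 240) [ 11 161 133] [623.   0.  68.]
(247, 200) [ 15 108 180] [ 570. -149.   52.]
(237, 178) [123  14 205] [ 523. -264.    4.]
(300, 245) [ 16 108 182] [551.  71.  54.]
top 4179 53.00524854209175 [664.36291504 192.74786377] (899.8861694335938, 274.60699462890625) [[300.0, -105.0], [529.0, -258.0], [1028.0, 491.0], [800.0, 643.0]]
fence 52 66.62222072624547 [621.11993408  13.01898575] (50.42930603027344, 15.623027801513672) [[609.0, -10.0], [624.0, -13.0], [633.0, 36.0], [618.0, 39.0]]
plate 0 
(272, 195) [ 20 136 122] [542. -53.  55.]
(230, 200) [ 16  93 118] [494.  43.  51.]
(310, 210) [ 17  90 136] [ 528. -160.   51.]
(347, 228) [120   7 143] [ 544. -254.    2.]
(250, 225) [ 15 112  89] [-345. -410.  987.]
top 5683 50.932162493819646 [ 138.35256958 -127.0451355 ] (1065.1375732421875, 344.9073181152344) [[-419.0, -73.0], [-345.0, -410.0], [695.0, -181.0], [622.0, 155.0]]
fence 395 63.4351861042943 [ 201.41729736 -264.73059082] (1104.3585205078125, 241.35275268554688) [[-345.0, -410.0], [-235.0, -624.0], [748.0, -120.0], [638.0, 95.0]]
plate 1 [244 181  56  31 738]
[539.56555176 -52.07141876] (78.58816528320312, 127.64026641845703) [[500.0, 11.0], [501.0, -116.0], [579.0, -116.0], [578.0, 12.0]]
```

View pics/c.png

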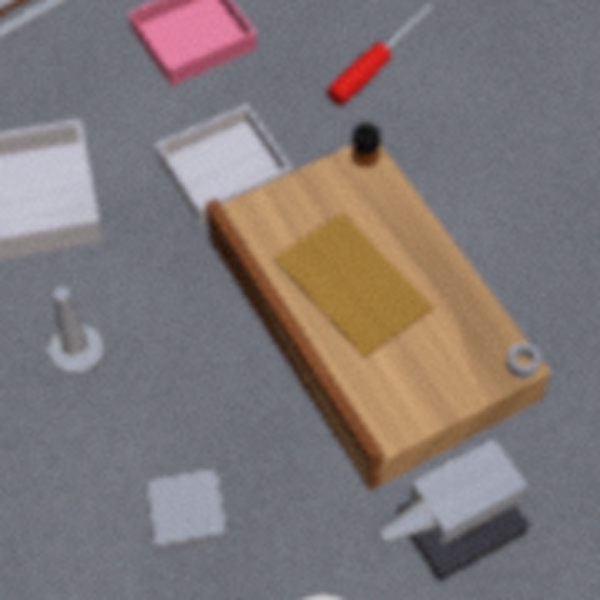

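The crop shows the small grey tray beyond the jar end of the ledge (crop 220,160). The plate lies askew, not touching the fence, and the fence is the dark strip from (212,205) to (375,480).

```bash
python3 - <<'E'
from h import *
for n in 'ab':
    s=dict(np.load(n+'.npz'));P=cloud(s)
    hsv=cv2.cvtColor(s['img'],cv2.COLOR_BGR2HSV)
    m=cv2.inRange(hsv,(12,70,60),(32,255,255))&(((s['z_map']>0)&(np.abs(P[...,2]-53)<9)&(P[...,0]<750)&(P[...,0]>350)&(abs(P[...,1])<350)).astype(np.uint8)*255)
    m=cv2.morphologyEx(m,cv2.MORPH_OPEN,np.ones((3,3)))
    k,l,st,ce=cv2.connectedComponentsWithStats(m); i=1+np.argmax(st[1:,4])
    ct=max(cv2.findContours((l==i).astype(np.uint8),0,1)[0],key=len)[:,0]
    cc,wh,b=rect(ray(s,ct,50));print('top',st[i],cc,wh,b.round().tolist())
    # plate: hue/sat difference
    m2=cv2.inRange(hsv,(18,125,60),(32,255,255));m2[l!=i]=0;m2=cv2.morphologyEx(m2,cv2.MORPH_OPEN,np.ones((3,3)))
    k,l,st,ce=cv2.connectedComponentsWithStats(m2); i=1+np.argmax(st[1:,4])
    ct=max(cv2.findContours((l==i).astype(np.uint8),0,1)[0],key=len)[:,0]
    cc,wh,b=rect(ray(s,ct,56));print('plate',st[i],cc,wh,b.round().tolist())
    for nm,(lo,hi) in {'jar':((0,0,0),(180,255,50))}.items():
        mm=cv2.inRange(hsv,lo,hi);mm[~((abs(P[...,0]-480)<90)&(abs(P[...,1]+160)<60)&(P[...,2]>60))]=0
        v,u=np.nonzero(mm);print('jar',len(u),ray(s,[[u.mean(),v.mean()]],82).round())
s=np.load('a.npz');print(ray(s,[[334.4,241.6],[233.6,190.5],[282.5,346]],50).round())
print(ray(s,[[170+524/3.333,130+357/3.333]],60).round())
E
```

```text
top [ 237  175   92   93 4388] [520.59631348 -35.72264099] (300.7251892089844, 166.5049591064453) [[413.0, -169.0], [577.0, -198.0], [629.0, 98.0], [465.0, 127.0]]
plate [255 195  42  40 760] [538.67205811 -52.33747864] (129.23248291015625, 78.70513916015625) [[498.0, -116.0], [577.0, -117.0], [579.0, 12.0], [500.0, 13.0]]
jar 51 [[ 439. -153.   82.]]
top [ 202  162  130   83 5627] [527.08111572 -39.49052429] (301.734130859375, 187.02304077148438) [[409.0, -172.0], [593.0, -204.0], [645.0, 93.0], [461.0, 125.0]]
plate [ 245  181   55   32 1048] [538.0848999  -52.75535583] (127.8844985961914, 78.9835433959961) [[497.0, -116.0], [576.0, -117.0], [579.0, 10.0], [500.0, 12.0]]
jar 90 [[ 433. -155.   82.]]
[[ 465.  125.   50.]
 [ 579. -204.   50.]
 [ 778.  258.   50.]]
[[475. 104.  60.]]
```

```bash
cat >> h.py <<'E'
O=np.array([535.5,-39.6]);TH=-0.174
X=np.array([np.cos(TH),np.sin(TH)]);Y=np.array([-X[1],X[0]])
def toL(p): d=np.asarray(p)[:2]-O; return d@X,d@Y
def W(x,y): return O+x*X+y*Y
def delta(x,y,z,yaw):   # ledge x,y mm; yaw of tool y from ledge y
    o=manip.observe();T=R.from_quat(o['tool_rot'])
    t=TH+yaw;G=R.from_matrix(np.c_[[-np.cos(t),-np.sin(t),0],[-np.sin(t),np.cos(t),0],[0,0,-1]])
    sh=T.inv().apply(np.r_[W(x,y),z]-o['tcp_pos'])/150
    print('shift',sh.round(3),'turn',((T.inv()*G).as_rotvec()/(np.pi/2)).round(3),'now L',np.round(toL(o['tcp_pos']),1),o['tcp_pos'][2].round(1),'clock',o['clock'],'F',o['contact_force'].round(1),'op',round(o['opening'],1))
E
python3 - <<'E'
from h import *
o=manip.observe();T=R.from_quat(o['tool_rot'])
print(T.inv().apply(np.array([430,400,238])-o['tcp_pos'])/150)
delta(-60,-12,238,0)
E
```

```text
[-2.15780782 -1.22985924  0.00512283]
shift [-3.138 -4.018  0.01 ] turn [-0.001  0.    -0.041] now L [-491.3  619.4] 238.4 clock 0.1 F [ 0.3 -0.1 -0.1] op 85.3
```

Call:
arm_command --rows '[[[-0.5,-0.3,0],[0,0,-0.02],0.35],[[-0.9,-0.6,0],[0,0,-0.04],0.35],[[-1,-0.7,0],[0,0,-0.04],0.35],[[-1,-0.7,0],[0,0,-0.04],0.35]]'

```text
clock: 0.6
tcp_pos: [284.7, 513.9, 239.2]
tool_rot: [0.092, 0.996, -0.001, 0.001]
contact_force: [-0.1, 0.1, 0.1]
opening: 29.8
finger_force: 0.0
```

Call:
arm_command --rows '[[[-0.35,-0.35,0],[0,0,0],0.35],[[-0.7,-0.7,0],[0,0,0],0.35],[[-1,-1,0],[0,0,0],0.35],[[-1,-1,0],[0,0,0],0.35]]'

```text
clock: 1.1
tcp_pos: [403.5, 341.8, 239.2]
tool_rot: [0.089, 0.996, -0.0, 0.0]
contact_force: [-0.9, 0.4, 0.7]
opening: 30.3
finger_force: 0.0
```

Call:
arm_command --rows '[[[-0.25,-0.35,0],[0,0,0],0.35],[[-0.5,-0.7,0],[0,0,0],0.35],[[-0.7,-1,0],[0,0,0],0.35],[[-0.7,-1,0],[0,0,0],0.35]]'

```text
clock: 1.6
tcp_pos: [480.5, 174.7, 239.3]
tool_rot: [0.091, 0.996, -0.001, 0.0]
contact_force: [-0.6, 0.6, 0.4]
opening: 29.8
finger_force: 0.0
```

```bash
python3 -c "
from h import *
delta(-60,-12,150,0)"
```

```text
shift [-0.22  -1.421  0.597] turn [-0.001  0.    -0.005] now L [-91.3 201.5] 239.3 clock 1.6 F [-0.6  0.6  0.4] op 29.8
```

Call:
arm_command --rows '[[[-0.07,-0.35,0],[0,0,0],0.35],[[-0.14,-0.7,0],[0,0,0],0.35],[[-0.2,-1,0],[0,0,0],0.35],[[-0.2,-1,0],[0,0,0],0.35]]'

```text
clock: 2.1
tcp_pos: [482.3, 23.8, 239.3]
tool_rot: [0.09, 0.996, -0.0, -0.0]
contact_force: [0.1, 0.3, 0.1]
opening: 29.9
finger_force: 0.0
```

Call:
arm_command --rows '[[[-0.01,-0.2,0.1],[0,0,0],0.35],[[-0.02,-0.42,0.4],[0,0,0],0.35],[[-0.02,-0.42,0.6],[0,0,0],0.35],[[-0.02,-0.42,0.6],[0,0,0],0.35],[[-0.02,-0.42,0.6],[0,0,0],0.35]]'

```text
clock: 2.72
tcp_pos: [475.4, -35.0, 150.1]
tool_rot: [0.086, 0.996, 0.0, 0.001]
contact_force: [1.1, -0.6, -0.1]
opening: 30.2
finger_force: 0.0
```

```bash
python3 -c "
from h import *
delta(-60,-12,75,0)
a=snap('wrist');b=snap('side')
cv2.imwrite('pics/d.png',np.hstack([cv2.resize(a['img'],(400,300)),cv2.resize(b['img'][130:280,170:370],(400,300))]))"
```

```text
shift [ 0.001 -0.041  0.501] turn [0.    0.001 0.001] now L [-60.   -5.9] 150.1 clock 2.725 F [ 1.1 -0.6 -0.1] op 30.2
```

View pics/d.png

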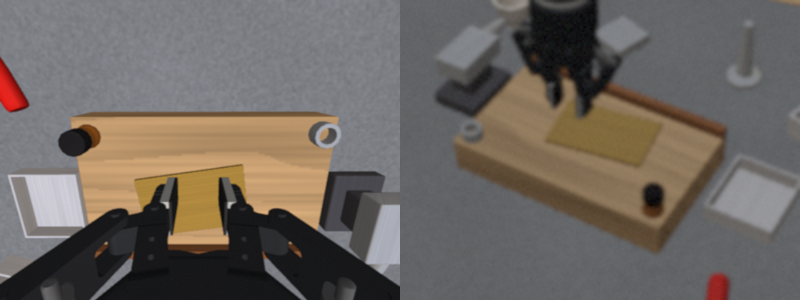

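Wrist view: the fingertips at (168,182) and (228,182) look as if they are over the plate, whose front edge runs (137,180)-(243,166). I'll check the geometry.

```bash
python3 -c "
from h import *
s=snap('wrist');print(s['xyz'],toL(s['xyz']),R.from_quat(s['orientation']).as_matrix()[:,2])
k=1.4
for nm,p,h in(('edge',[[137*k,180*k],[243*k,166*k]],56),('tips',[[170*k,180*k],[225*k,180*k]],142),('ledgefront',[[78*k,116*k],[336*k,116*k]],50),('jar',[[75*k,142*k]],86),('ring',[[326*k,134*k]],66)):
    print(nm,[np.round(toL(q),1) for q in ray(s,p,h)])
print(snap('wrist')['z_map'][int(182*k),int(168*k)],s['z_map'][int(182*k),int(230*k)])
"
```

```text
[403.48009741 -24.34326947 284.52328971] (np.float64(-132.6677183855684), np.float64(-7.829368135262064)) [ 0.28591443 -0.04844332 -0.95702988]
edge [array([-25.1, -79.2]), array([-42.8,  44.8])]
tips [array([-65.6, -28.1]), array([-65.6,  12.4])]
ledgefront [array([ -99.6, -139.8]), array([-99.7, 145.4])]
jar [array([ -79.5, -126.6])]
ring [array([-83., 128.])]
142.348 143.1793
```

The geometry agrees: the tips are at ledge x≈-62 and the plate's front edge at -25 to -43. Descending.

Call:
arm_command --rows '[[[0,-0.04,0.25],[0,0,0],0.35],[[0,-0.04,0.45],[0,0,0],0.35],[[0,-0.04,0.53],[0,0,0],0.35],[[0,-0.04,0.55],[0,0,0],0.35],[[0,-0.04,0.55],[0,0,0],0.35]]'

```text
clock: 3.55
tcp_pos: [474.0, -42.5, 67.6]
tool_rot: [0.087, 0.996, 0.0, 0.001]
contact_force: [-0.2, 0.3, 0.0]
opening: 30.1
finger_force: 0.0
```

Call:
arm_command --rows '[[[0,0,0.02],[0,0,0],0.35],[[0,0,0.04],[0,0,0],0.35],[[0,0,0.04],[0,0,0],0.35]]'

```text
clock: 3.92
tcp_pos: [473.2, -42.5, 60.8]
tool_rot: [0.087, 0.996, 0.0, -0.0]
contact_force: [0.5, 1.0, -0.0]
opening: 29.9
finger_force: 0.0
```

Call:
arm_command --rows '[[[0,0,0.01],[0,0,0],0.35],[[0,0,0.01],[0,0,0],0.35]]'

```text
clock: 4.18
tcp_pos: [473.2, -42.6, 59.2]
tool_rot: [0.087, 0.996, -0.0, -0.0]
contact_force: [-0.0, -0.5, -0.5]
opening: 29.8
finger_force: 0.0
```

Call:
arm_command --rows '[[[0,0,0.01],[0,0,0],0.35],[[0,0,0.01],[0,0,0],0.35]]'

```text
clock: 4.42
tcp_pos: [473.3, -42.6, 57.7]
tool_rot: [0.087, 0.996, 0.0, -0.0]
contact_force: [-0.1, -0.4, 0.4]
opening: 29.9
finger_force: 0.0
```

```bash
python3 -c "
from h import *
s=snap('side');P=cloud(s);delta(-10-11,-12,58,0)
m=(P[...,2]>53)&(s['z_map']>0)&(np.hypot(P[...,0]-474,P[...,1]+42)<60)&(s['img'].max(2)<60)
print(np.percentile(P[m][:,2],[0,1,3,5,10]) if m.any() else 0)
cv2.imwrite('pics/e.png',cv2.resize(s['img'][140:260,180:340],(800,600),interpolation=2))"
```

```text
shift [-0.265  0.012 -0.002] turn [-0.    -0.    -0.001] now L [-60.8 -13.7] 57.7 clock 4.475 F [0.5 0.2 0.4] op 30.0
[ 54.93037468  72.00783276  90.8418851  101.22358893 115.51943612]
```

View pics/e.png

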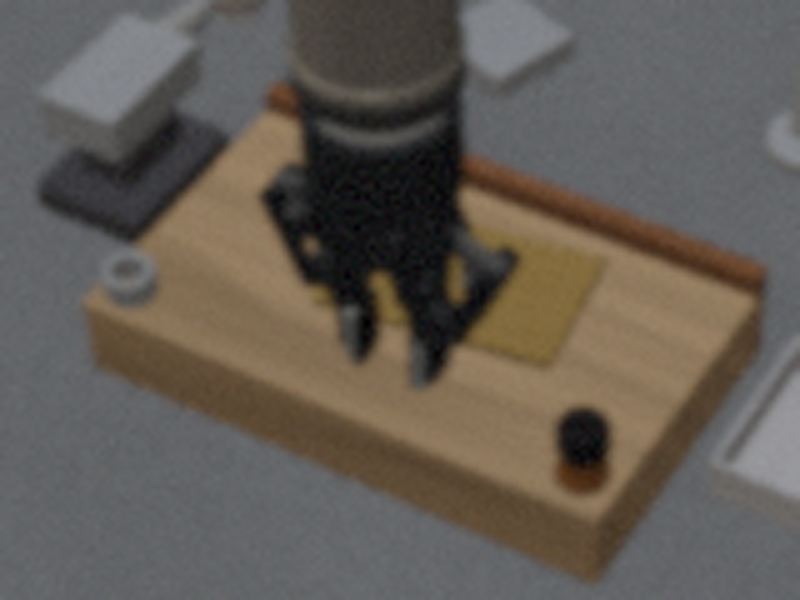

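The fingertips (355,355) and (425,380) are in front of the plate and close to the ledge. I'll go on down in small steps until they touch.

Call:
arm_command --rows '[[[0,0,0.01],[0,0,0],0.35],[[0,0,0.01],[0,0,0],0.35]]'

```text
clock: 4.72
tcp_pos: [473.3, -42.6, 57.5]
tool_rot: [0.088, 0.996, 0.0, -0.0]
contact_force: [-5.8, 0.7, 19.8]
opening: 29.9
finger_force: 10.2
```

Call:
arm_command --rows '[[[0,0,0.01],[0,0,0],0.35],[[0,0,0.01],[0,0,0],0.35]]'

```text
clock: 4.97
tcp_pos: [473.4, -42.6, 57.4]
tool_rot: [0.088, 0.996, 0.001, -0.0]
contact_force: [-11.2, 0.9, 42.1]
opening: 29.8
finger_force: 21.0
```

Call:
arm_command --rows '[[[0,0,0.01],[0,0,0],0.35],[[0,0,0.01],[0,0,0],0.35]]'

```text
clock: 5.22
tcp_pos: [473.4, -42.6, 57.3]
tool_rot: [0.088, 0.996, 0.001, -0.0]
contact_force: [-17.1, 1.6, 63.5]
opening: 29.8
finger_force: 31.9
```

Contact is at TCP z≈57.6, which confirms tip reach 8. Lifting about 1.5 mm clear, then pushing to the fence.

Call:
arm_command --rows '[[[0,0,-0.04],[0,0,0],0.35],[[0,0,-0.04],[0,0,0],0.35],[[-0.04,0,-0.04],[0,0,0],0.35],[[-0.08,0,-0.04],[0,0,0],0.35],[[-0.11,0,-0.04],[0,0,0],0.35],[[-0.14,0,-0.04],[0,0,0],0.35],[[-0.14,0,-0.04],[0,0,0],0.35]]'

```text
clock: 6.1
tcp_pos: [494.5, -46.4, 59.2]
tool_rot: [0.087, 0.996, -0.0, 0.0]
contact_force: [0.4, 0.1, -1.3]
opening: 30.0
finger_force: 0.2
```

```bash
python3 -c "
from h import *
delta(-21,-13.7,59.3,0)"
```

```text
shift [-0.121  0.001 -0.001] turn [-0.     0.    -0.001] now L [-39.2 -13.8] 59.2 clock 6.1 F [ 0.4  0.1 -1.3] op 30.0
```

Call:
arm_command --rows '[[[-0.02,0,0],[0,0,0],0.35],[[-0.04,0,0],[0,0,0],0.35],[[-0.06,0,0],[0,0,0],0.35],[[-0.08,0,0],[0,0,0],0.35],[[-0.1,0,0],[0,0,0],0.35],[[-0.1,0,0],[0,0,0],0.35]]'

```text
clock: 6.85
tcp_pos: [509.4, -49.0, 59.4]
tool_rot: [0.087, 0.996, -0.0, 0.001]
contact_force: [-0.8, -0.0, -1.0]
opening: 29.6
finger_force: 0.1
```

Call:
arm_command --rows '[[[-0.02,0,0],[0,0,0],0.35],[[-0.02,0,0],[0,0,0],0.35]]'

```text
clock: 7.1
tcp_pos: [511.8, -49.3, 59.3]
tool_rot: [0.087, 0.996, 0.0, -0.0]
contact_force: [-1.3, 0.7, 0.9]
opening: 30.0
finger_force: 0.9
```

Call:
arm_command --rows '[[[-0.015,0,0],[0,0,0],0.35],[[-0.03,0,0],[0,0,0],0.35],[[-0.03,0,0],[0,0,0],0.35]]'

```text
clock: 7.48
tcp_pos: [512.7, -49.6, 58.7]
tool_rot: [0.087, 0.996, 0.0, -0.004]
contact_force: [-10.9, 2.4, 7.9]
opening: 29.9
finger_force: 5.3
```

```bash
cat >> h.py <<'E'
def plate(n='side'):
    s=snap(n);hsv=cv2.cvtColor(s['img'],cv2.COLOR_BGR2HSV);P=cloud(s)
    m=cv2.inRange(hsv,(18,125,60),(32,255,255));m[~((s['z_map']>0)&(abs(P[...,2]-54)<12)&(P[...,0]<700)&(P[...,0]>350)&(abs(P[...,1]+40)<260))]=0
    m=cv2.morphologyEx(m,cv2.MORPH_OPEN,np.ones((3,3)))
    v,u=np.nonzero(m);p=ray(s,np.c_[u,v],56)
    q=np.c_[(p[:,:2]-O)@X,(p[:,:2]-O)@Y];cc,wh,b=rect(q)
    print(n,len(u),'centre L',cc.round(1),np.round(wh,1),b.round(1).tolist())
E
python3 -c "
from h import *
delta(-21,-13.7,59.3,0);plate();plate('scene')"
```

```text
shift [ 0.002  0.001 -0.004] turn [ 0.    -0.005 -0.001] now L [-20.7 -13.8] 58.7 clock 7.475 F [-10.9   2.4   7.9] op 29.9
side 461 centre L [ 33.5 -19.6] [125.6  83.9] [[-9.600000381469727, -81.69999694824219], [74.30000305175781, -83.0999984741211], [76.5, 42.400001525878906], [-7.400000095367432, 43.900001525878906]]
scene 930 centre L [ 28.3 -18.7] [ 77.3 131.4] [[-10.5, 46.900001525878906], [-10.100000381469727, -84.5], [67.19999694824219, -84.30000305175781], [66.80000305175781, 47.099998474121094]]
```

The plate is flat against the fence (x≈30), with its +y end at about +47. Backing off, lifting and turning 90° to go to that end.

Call:
arm_command --rows '[[[0.08,0,0],[0,0,0],0.35],[[0.15,0,0],[0,0,0],0.35],[[0.15,0,-0.3],[0,0,0],0.35],[[0.15,0,-0.6],[0,0,0],0.35],[[0.1,0.2,-0.6],[0,0,0.12],0.35],[[-0.1,0.4,-0.6],[0,0,0.24],0.35],[[-0.3,0.58,-0.6],[0,0,0.36],0.35],[[-0.35,0.58,-0.6],[0,0,0.48],0.35]]'

```text
clock: 8.57
tcp_pos: [585.3, 29.3, 149.4]
tool_rot: [0.447, 0.894, 0.001, 0.001]
contact_force: [-0.6, -0.3, -0.2]
opening: 29.7
finger_force: 0.0
```

Call:
arm_command --rows '[[[0,0,0],[0,0,0.12],0.35],[[0,0,0],[0,0,0.24],0.35],[[0,0,0],[0,0,0.36],0.35],[[0,0,0],[0,0,0.48],0.35],[[0,0,0],[0,0,0.52],0.35],[[0,0,0],[0,0,0.52],0.35]]'

```text
clock: 9.32
tcp_pos: [582.9, 26.5, 149.3]
tool_rot: [0.765, 0.644, 0.0, 0.0]
contact_force: [-0.0, 0.3, 0.0]
opening: 29.7
finger_force: 0.0
```

```bash
python3 -c "
from h import *
delta(30,74,59.3,np.pi/2);delta(30,74,59.3,-np.pi/2);print(manip.observe()['joints'])"
```

```text
shift [ 0.005 -0.036  0.6  ] turn [-0.000e+00  1.000e-03 -1.998e+00] now L [35.3 73.3] 149.3 clock 9.325 F [-0.   0.3  0. ] op 29.7
shift [ 0.005 -0.036  0.6  ] turn [0.    0.    0.002] now L [35.3 73.3] 149.3 clock 9.325 F [-0.   0.3  0. ] op 29.7
[-0.69432997  0.5233678   0.73020222  1.89905615 -0.44444807  0.88637319
  0.08737856]
```

Call:
arm_command --rows '[[[0,-0.04,0.2],[0,0,0],0.35],[[0,-0.04,0.4],[0,0,0],0.35],[[0,-0.04,0.55],[0,0,0],0.35],[[0,-0.04,0.6],[0,0,0],0.35],[[0,-0.04,0.6],[0,0,0],0.35],[[0,-0.04,0.6],[0,0,0],0.35]]'

```text
clock: 10.07
tcp_pos: [577.8, 27.4, 60.2]
tool_rot: [0.765, 0.644, 0.001, 0.0]
contact_force: [-0.6, -0.3, 0.2]
opening: 30.4
finger_force: 0.0
```

Call:
arm_command --rows '[[[-0.03,0,0],[0,0,0],0.35],[[-0.06,0,0],[0,0,0],0.35],[[-0.09,0,0],[0,0,0],0.35],[[-0.12,0,0],[0,0,0],0.35],[[-0.14,0,0],[0,0,0],0.35],[[-0.16,0,0],[0,0,0],0.35],[[-0.18,0,0],[0,0,0],0.35],[[-0.2,0,0],[0,0,0],0.35]]'

```text
clock: 11.08
tcp_pos: [572.0, -2.0, 59.3]
tool_rot: [0.765, 0.644, 0.0, -0.0]
contact_force: [0.6, 3.8, 3.4]
opening: 30.1
finger_force: 2.0
```

```bash
python3 -c "
from h import *
delta(30,-52,59.3,-np.pi/2);plate('side');plate('scene')"
```

```text
shift [-0.636  0.001  0.   ] turn [ 0.    -0.     0.002] now L [29.5 43.3] 59.3 clock 11.075 F [0.6 3.8 3.4] op 30.1
side 1103 centre L [ 32.9 -32.3] [129.2  83.8] [[-9.100000381469727, -96.80000305175781], [74.69999694824219, -97.0], [74.9000015258789, 32.20000076293945], [-8.899999618530273, 32.29999923706055]]
scene 346 centre L [ 44.3 -67.4] [90.2 54.4] [[-1.600000023841858, -93.19999694824219], [45.79999923706055, -120.0999984741211], [90.19999694824219, -41.599998474121094], [42.900001525878906, -14.800000190734863]]
```

Call:
arm_command --rows '[[[-0.03,0,0],[0,0,0],0.35],[[-0.06,0,0],[0,0,0],0.35],[[-0.09,0,0],[0,0,0],0.35],[[-0.12,0,0],[0,0,0],0.35],[[-0.15,0,0],[0,0,0],0.35],[[-0.18,0,0],[0,0,0],0.35],[[-0.21,0,0],[0,0,0],0.35],[[-0.24,0,0],[0,0,0],0.35]]'

```text
clock: 12.18
tcp_pos: [565.8, -37.9, 59.3]
tool_rot: [0.765, 0.644, 0.0, -0.0]
contact_force: [0.5, 3.9, 2.4]
opening: 29.8
finger_force: 1.9
```

```bash
python3 -c "
from h import *
delta(30,-52,59.3,-np.pi/2);plate('side');plate('scene')"
```

```text
shift [-0.393  0.002 -0.   ] turn [-0.    -0.     0.002] now L [29.5  6.9] 59.3 clock 12.175 F [0.5 3.9 2.4] op 29.8
side 1124 centre L [ 32.8 -68.5] [128.5  83.9] [[-9.5, -132.5], [74.4000015258789, -132.89999389648438], [75.0, -4.5], [-8.899999618530273, -4.099999904632568]]
scene 303 centre L [  45.9 -105.8] [85.1 52.2] [[2.4000000953674316, -130.3000030517578], [48.0, -155.60000610351562], [89.30000305175781, -81.30000305175781], [43.70000076293945, -55.900001525878906]]
```

Call:
arm_command --rows '[[[-0.03,0,0],[0,0,0],0.35],[[-0.06,0,0],[0,0,0],0.35],[[-0.09,0,0],[0,0,0],0.35],[[-0.12,0,0],[0,0,0],0.35],[[-0.15,0,0],[0,0,0],0.35],[[-0.18,0,0],[0,0,0],0.35],[[-0.21,0,0],[0,0,0],0.35],[[-0.24,0,0],[0,0,0],0.35]]'

```text
clock: 13.28
tcp_pos: [559.6, -73.4, 59.3]
tool_rot: [0.765, 0.644, -0.0, -0.0]
contact_force: [-0.6, 2.4, 0.7]
opening: 29.9
finger_force: 1.3
```

Call:
arm_command --rows '[[[-0.03,0,0],[0,0,0],0.35],[[-0.06,0,0],[0,0,0],0.35],[[-0.09,0,0],[0,0,0],0.35],[[-0.12,0,0],[0,0,0],0.35],[[-0.14,0,0],[0,0,0],0.35],[[-0.14,0,0],[0,0,0],0.35]]'

```text
clock: 14.02
tcp_pos: [555.9, -94.6, 59.3]
tool_rot: [0.765, 0.644, -0.0, 0.0]
contact_force: [0.2, 0.0, 0.3]
opening: 30.0
finger_force: 0.0
```

Call:
arm_command --rows '[[[0.1,0,0],[0,0,0],0.35],[[0.2,0,-0.2],[0,0,0],0.35],[[0.4,0,-0.6],[0,0,0],0.35],[[0.8,0,-1],[0,0,0],0.35],[[1,0,-1],[0,0,0],0.35]]'

```text
clock: 14.65
tcp_pos: [582.9, 55.7, 212.2]
tool_rot: [0.765, 0.644, 0.002, 0.001]
contact_force: [1.0, 1.0, -0.1]
opening: 29.8
finger_force: 0.0
```

```bash
python3 -c "
from h import *
delta(30,-52,59.3,-np.pi/2);plate('side');plate('scene')
a=snap('scene');b=snap('side')
cv2.imwrite('pics/f.png',np.hstack([cv2.resize(a['img'][140:290,210:360],(400,400)),cv2.resize(b['img'][130:290,190:350],(400,400))]))"
```

```text
shift [-1.029 -0.008  1.018] turn [ 0.002 -0.001  0.001] now L [ 30.2 102.1] 212.2 clock 14.65 F [ 1.   1.  -0.1] op 29.8
side 1146 centre L [  32.  -125.9] [126.3  85.4] [[-12.600000381469727, -187.8000030517578], [72.69999694824219, -190.39999389648438], [76.5, -64.0999984741211], [-8.800000190734863, -61.5]]
scene 809 centre L [  29.1 -125.2] [ 76.4 128.5] [[-10.300000190734863, -61.70000076293945], [-7.900000095367432, -190.1999969482422], [68.5, -188.8000030517578], [66.0999984741211, -60.29999923706055]]
```

View pics/f.png

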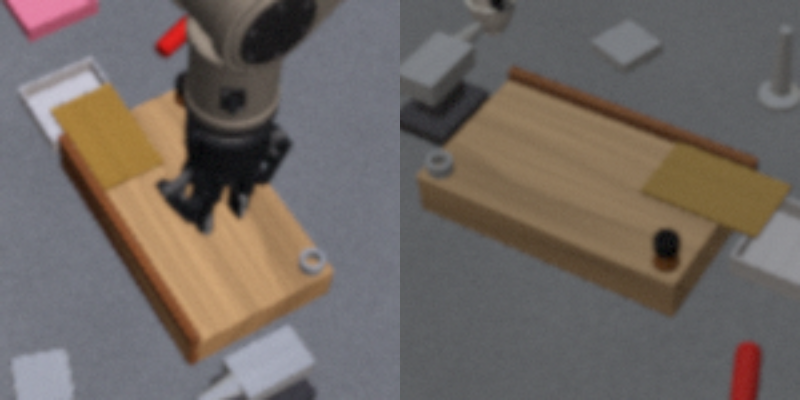

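Both views show the plate along the fence, overhanging toward the tray, with its centre at y≈-126. One gentle squaring press against the fence will finish the job.

Call:
arm_command --rows '[[[-0.2,-0.1,0],[0,0,-0.12],0.35],[[-0.4,-0.25,0],[0,0,-0.24],0.35],[[-0.6,-0.4,0],[0,0,-0.36],0.35],[[-0.8,-0.44,0],[0,0,-0.48],0.35],[[-1,-0.44,0],[0,0,-0.6],0.35],[[-1,-0.44,0],[0,0,-0.72],0.35],[[-1,-0.44,0],[0,0,-0.84],0.35],[[-1,-0.44,0],[0,0,-0.96],0.35]]'

```text
clock: 15.85
tcp_pos: [489.9, -83.9, 208.5]
tool_rot: [0.119, 0.993, -0.0, -0.001]
contact_force: [0.3, 0.6, -0.0]
opening: 29.8
finger_force: 0.0
```

```bash
python3 -c "
from h import *
delta(-37,-95,59.3,0)"
```

```text
shift [-0.022 -0.289  0.995] turn [-0.    -0.001 -0.041] now L [-37.2 -51.5] 208.5 clock 15.85 F [ 0.3  0.6 -0. ] op 29.8
```

Call:
arm_command --rows '[[[-0.02,-0.29,0.1],[0,0,-0.04],0.35],[[-0.02,-0.29,0.4],[0,0,-0.04],0.35],[[-0.02,-0.29,0.7],[0,0,-0.04],0.35],[[-0.02,-0.29,0.8],[0,0,-0.04],0.35],[[-0.02,-0.29,0.8],[0,0,-0.04],0.35],[[-0.02,-0.29,0.8],[0,0,-0.04],0.35]]'

```text
clock: 16.6
tcp_pos: [484.5, -126.0, 90.6]
tool_rot: [0.09, 0.996, -0.0, 0.001]
contact_force: [-0.1, -0.6, 0.7]
opening: 30.0
finger_force: 0.0
```

```bash
python3 -c "
from h import *
delta(-37,-95,59.3,0)"
```

```text
shift [ 0.012 -0.007  0.209] turn [ 0.     0.001 -0.003] now L [-35.3 -93.9] 90.6 clock 16.6 F [-0.1 -0.6  0.7] op 30.0
```

Call:
arm_command --rows '[[[0.01,0,0.1],[0,0,0],0.35],[[0.01,0,0.18],[0,0,0],0.35],[[0.01,0,0.2],[0,0,0],0.35],[[0.01,0,0.2],[0,0,0],0.35]]'

```text
clock: 17.1
tcp_pos: [481.9, -125.3, 59.0]
tool_rot: [0.089, 0.996, -0.0, -0.0]
contact_force: [0.1, 0.0, -0.0]
opening: 30.0
finger_force: 0.0
```

Call:
arm_command --rows '[[[-0.02,0,0],[0,0,0],0.35],[[-0.04,0,0],[0,0,0],0.35],[[-0.06,0,0],[0,0,0],0.35],[[-0.08,0,0],[0,0,0],0.35],[[-0.095,0,0],[0,0,0],0.35],[[-0.095,0,0],[0,0,0],0.35]]'

```text
clock: 17.85
tcp_pos: [496.3, -127.8, 59.3]
tool_rot: [0.089, 0.996, -0.0, 0.0]
contact_force: [0.4, 0.1, 0.1]
opening: 29.9
finger_force: 0.0
```

```bash
python3 -c "
from h import *
delta(-21,-95,59.3,0)"
```

```text
shift [-0.015 -0.009 -0.   ] turn [-0.     0.    -0.003] now L [-23.3 -93.7] 59.3 clock 17.85 F [0.4 0.1 0.1] op 29.9
```

Call:
arm_command --rows '[[[-0.01,0,0],[0,0,0],0.35],[[-0.02,0,0],[0,0,0],0.35],[[-0.02,0,0],[0,0,0],0.35]]'

```text
clock: 18.23
tcp_pos: [498.8, -128.2, 59.2]
tool_rot: [0.089, 0.996, 0.0, -0.0]
contact_force: [-0.2, 0.0, 0.8]
opening: 29.9
finger_force: 0.6
```

Call:
arm_command --rows '[[[-0.01,0,0],[0,0,0],0.35],[[-0.01,0,0],[0,0,0],0.35]]'

```text
clock: 18.48
tcp_pos: [499.0, -128.3, 59.0]
tool_rot: [0.089, 0.996, 0.0, -0.002]
contact_force: [-4.9, 1.1, 3.4]
opening: 29.9
finger_force: 2.5
```

It is firm against the fence. Backing off and checking.

Call:
arm_command --rows '[[[0.06,0,0],[0,0,0],0.35],[[0.12,0,0],[0,0,0],0.35],[[0.12,0.05,-0.3],[0,0,0],0.35],[[0.12,0.3,-0.7],[0,0,0],0.35],[[0.12,0.8,-1],[0,0,0],0.35],[[0.12,1,-1],[0,0,0],0.35],[[0.12,1,-1],[0,0,0],0.35]]'

```text
clock: 19.35
tcp_pos: [511.0, 27.8, 210.7]
tool_rot: [0.085, 0.996, 0.002, 0.002]
contact_force: [-0.4, -0.8, 0.1]
opening: 29.8
finger_force: 0.0
```

```bash
python3 -c "
from h import *
plate('side');plate('scene')
a=snap('scene')
cv2.imwrite('pics/g.png',cv2.resize(a['img'][140:290,210:360],(600,600)))
# overhang: ledge tray-side corner vs. plate end, from the first estimate
print([np.round(toL(p),1) for p in [(411,-170.5),(463,126)]])"
```

```text
side 1148 centre L [  32.  -126.1] [126.1  85.6] [[-12.600000381469727, -187.89999389648438], [72.9000015258789, -190.39999389648438], [76.69999694824219, -64.4000015258789], [-8.800000190734863, -61.79999923706055]]
scene 805 centre L [  29.4 -125.3] [ 76.3 128.1] [[-9.5, -61.70000076293945], [-8.0, -189.8000030517578], [68.30000305175781, -188.8000030517578], [66.80000305175781, -60.70000076293945]]
[array([-100. , -150.5]), array([-100.1,  150.5])]
```

View pics/g.png

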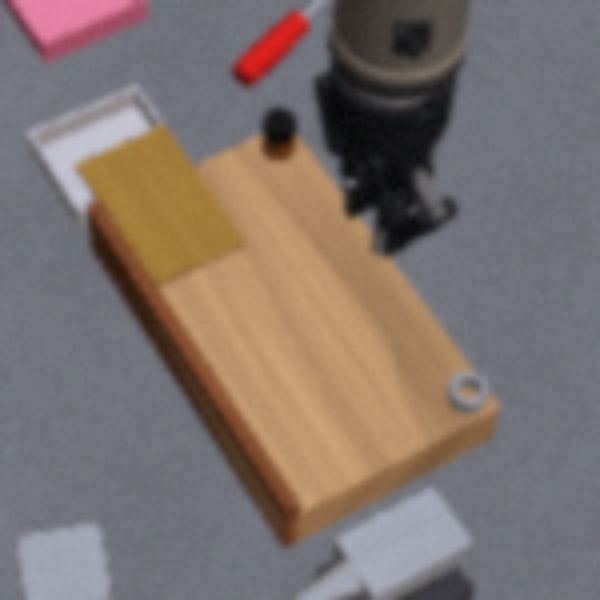

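The plate lies along the fence from (80,170) to (160,280), overhanging above the tray by about 40 mm. The jar and ring have not moved.

```bash
python3 -c "
from h import *
print(manip.sign_off())"
```

```text
the job is handed in; nothing more can be done
None
```

I pushed the brass plate flat against the fence with about 40 mm of its length (target 31–55 mm) past the tray end of the ledge, left the jar and ring where they were, and handed the job in at about 19.5 s of the 45 s; the sign-off gave no verdict.

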